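# Start the head bolt in the potter's wheel spindle

### The job

Take the blue square-headed clamp bolt from the green parts bin and stand it upright in the boss of the potter's wheel, its two lugs resting on the flat brass thread face at the red marks. Turn it backward (counter-clockwise from above) until you feel it drop into the thread, then forward (clockwise) one full turn so that it is started, and finish still gripping its head. Leave the other parts where they are.

Things in the scene. Friction and masses are not known exactly. Their poses are not given: they have to be found in the camera images.
- bolt_head (a point): steel clamp bolt, 92 mm long, 0.18 kg, standing loose on its foot in a bin cell. Point: centre of its blue square head, 26 x 26 mm across flats, 30 mm high; grip two opposite flats. z runs up the bolt, foot 77 mm below this point; x (and -x) is the way the white stripe on top and the two lugs point. Collar of 33 mm diameter 15 to 19 mm below this point
- bolt_lugs (a point): the bolt at its lugs, on its axis, 50 mm below bolt_head; same axes. Two round lugs 4 mm thick stick out of the 18 mm diameter shank along x and -x, 29 mm overall; undersides 2 mm below this point. The shank goes on 27 mm below this point to the foot, chamfered 4 mm
- boss_mouth (a point): mouth of the upright threaded boss (48 mm outside, brass inside), amid a yellow splash pan 280 mm across, rim 42 mm high. Point on the axis, level with the flat brass thread face, 66 mm above the table; z up, x (and -x) along the red marks. Bore deep, 0.7 mm clearance round the shank. Lugs along the marks always rest on the face: bolt_head then 52 mm above this point
- boss_start (a point): boss axis 6.5 mm below boss_mouth: about the level of the lug undersides once dropped in. From each mark going backward (counter-clockwise from above) the face ends after 0.6 to 1.3 rad (varies) at a thread start, an opening 0.75 rad wide. The bolt drops 6 to 7 mm when its lugs are 0.2 to 0.5 rad past that edge. A steel block 5 mm high behind the opening stops more back-turning
- boss_turned (a point): boss axis 21.5 mm below boss_mouth: about the level of the lug undersides one turn after the drop. Forward (clockwise) from the opening the lugs run under the face: 15 mm down per turn (2.39 mm per rad), about 0.5 mm end play, stop near 1.5 turns. Let go, the bolt stays put. Gripped firmly over the opening it does not fall: lower it with light pressure or let go
- bin: green parts bin fixed to the table, 100 (its x) x 145 (its y) x 40 mm high; six cells (2 along x, 3 along y) about 42 x 42 mm, walls and floor 5 mm. Origin under its centre on the table
- spacer_mid (a point): bystander: steel spacer ring, 34 mm across, 14 mm high, in another bin cell; point at its middle
- plug_center (a point): bystander: wooden plug 24 mm across, 30 mm high, standing in another bin cell; point at its middle
- bat_center (a point): bystander: small round plywood bat, 90 mm across, 12 mm thick, flat on the table; point at its middle
- trimmer_mid (a point): bystander: small brush lying on the table beyond the pan, to the robot's left; point at its middle, about 10 mm above the table
Things that resemble listed ones, but are neither listed nor needed, are in the scene too. What is meant by the part that bears bolt_head is not brown, pink or purple, and is the larger of those in its own colour.

How it is judged:
On the way, in this order (a step that is already met when the one before it is completed fails the run):
1. the bolt stands in the boss with its lugs resting on the thread face at the red marks (horizontal distance between bolt_head and boss_mouth below 0.008 m and angle between bolt_head's own z axis and vertical below 0.15 rad and z of bolt_head in the frame of boss_mouth between 0.05 and 0.0545 m and angle between the x axis of bolt_head and the x axis of boss_mouth, either way round below 0.5 rad), for 0.2 s.
2. turned backward, the bolt has dropped into the thread start (horizontal distance between bolt_head and boss_mouth below 0.008 m and z of bolt_head in the frame of boss_mouth between 0.0405 and 0.0475 m), for 0.15 s.
At the end, for the whole second after the job is handed in: the bolt is upright in the boss (within 0.1 rad, 6 mm), its head 24.5 to 34.5 mm above the boss mouth point (started by 0.75 to 1.35 turns; one turn is about 30 mm), at rest, with the fingers still gripping it (more than 2 N) (horizontal distance between bolt_head and boss_mouth below 0.006 m and angle between bolt_head's own z axis and vertical below 0.1 rad and z of bolt_head in the frame of boss_mouth between 0.0245 and 0.0345 m and contact force between the fingers and bolt above 2 N and linear speed of bolt below 0.02 m/s); the arm keeps its last pose, push and grip.
It fails at once if the spacer or plug is moved more than 25 mm (distance of any of spacer_mid, plug_center from where it was at the start of the episode above 0.025 m).
It fails at once if the bat or brush is moved more than 25 mm (distance of any of bat_center, trimmer_mid from where it was at the start of the episode above 0.025 m).
It also fails if it takes over 72 s, if anything falls off the work surface, if the arm or the gripper's body presses on something with over 40 N, if the wrist force passes 120 N, or if a joint passes its speed limit or range.

### The arm

A 6-joint arm with a two-finger parallel gripper is mounted at the origin on the work surface. World frame = base frame: x ahead of the robot, y to its left, z up, the work surface at z = 0. Lengths are in m, angles in rad, forces in N, time in s.
With the tool pointing down it reaches from about 0.3 to 0.85 m from the base axis. Payload 5.4 kg.
Tool frame: the origin (TCP) lies on the centre line of the jaws, within the pads' length; the fingertips stand 11 mm ahead of it and the grasp point (between the pads) lies 8 mm behind it; z points along the fingers, y is the direction in which the jaws open and shut (so a half turn about z gives the same grasp; the last joint's range is limited). The gripper opens to 85 mm and grips with 20 to 120 N. Pads are 22 mm wide; open, the fingers measure 114 mm over their backs; the gripper's body (76 mm by 85 mm) begins 54 mm behind the grasp point. The pads swing forward as they close: fully open they stand 13 mm farther back than shut.
Start: joints at [0.997, 0.158, 1.597, -0, 1.386, -0.21], TCP at [0.205, 0.537, 0.242] pointing down, gripper open.
Joint ranges: [-2.91, 2.91], [-0.94, 2.29], [0.18, 2.7], [-1.29, 4.43], [0.17, 2.64], [-3, 3]. Speed limits (rad/s): [2.57, 2.57, 3.14, 3.14, 3.14, 3.14].

### API

Orientations are given as a unit quaternion [w, x, y, z].
In Python, from cell import env gives the robot as it stands. Calls block until the motion is done:
- env.move_ptp(position, orientation): joint-space move of the TCP to a pose.
- env.move_straight(position, speed=0.15, frame=None): straight line of the TCP; frame=None keeps the orientation; speed is the mean speed in m/s.
- env.set_joints(angles): joint-space move.
- env.set_gripper(opening, effort=None): finger opening in m; effort is the grip in N (None keeps the last); returns when the fingers have stopped.
- env.sleep(seconds).
- env.solve_ik(position, orientation): joint angles nearest the present ones, or None.
- env.capture(name): name is "scene" or "top" or "wrist"; returns the picture (384x512x3 uint8, red, green, blue); there is no depth.
- env.camera_model(name): a dict with "intrinsics" (3x3 intrinsics, pixels), "dist_coeffs" ([k1, k2, p1, p2, k3] as OpenCV has them; the pictures are not rectified), "R" (3x3) and "t" (3): a world point X has camera coordinates R X + t. Camera axes: x right, y down, z forward; pixel columns grow to the right and rows downward; lengths in m; the calibration is good to about 2 mm. A picture is of the moment at which its call begins: read the wrist's pose just before it. camera_model takes no time and is no camera call; for the wrist camera it gives the pose at the moment of the call.
A pose or a line that the arm cannot do raises env.Unreachable and nothing moves.
- env.hand_in(): hands the job in, once; it reports no verdict.
Readings, each from a call of its own:
- env.read_clock(): time.
- env.read_joints(): joint angles.
- env.read_qd(): joint speeds.
- env.read_joint_efforts(): joint torques, N m.
- env.read_tool_pos(): TCP position.
- env.read_tcp_rot(): TCP orientation.
- env.read_ft_force(): force on the tool from outside, world axes, zero at the start.
- env.read_moment(): the same for the moment, N m.
- env.read_finger_gap(): finger opening in m.
Only numpy, scipy, OpenCV 4.12 (cv2) and the standard library are available. Lean on these libraries where they do the work, as an engineer would, in place of code of your own. Each camera call takes 0.05 s, during which the arm holds its last target.

## Working session

There is one attempt and no reset: what is moved stays moved. The work goes in short steps, each a Python script; the robot and the scene stay as the last script left them, time stands still between calls to the robot, and variables do not carry over. Pictures are saved under pics/ and viewed, and the job is handed in when it is done.

```bash
ls; mkdir -p pics; python3 - <<'E'
from cell import env
import cv2,numpy as np
for n in ["scene","top","wrist"]:
    im=env.capture(n); cv2.imwrite(f"pics/{n}0.png",im[:,:,::-1])
    m=env.camera_model(n); print(n,np.round(m["intrinsics"],1).tolist(),np.round(m["dist_coeffs"],3),np.round(m["R"],3).tolist(),np.round(m["t"],3))
print(env.read_clock(),env.read_tcp_rot())
E
```

```text
pics
scene [[372.0, 0.0, 259.2], [0.0, 372.0, 194.1], [0.0, 0.0, 1.0]] [-0.022  0.     0.     0.     0.   ] [[0.729, 0.685, 0.006], [0.491, -0.517, -0.701], [-0.477, 0.514, -0.713]] [-0.424 -0.224  1.245]
top [[413.4, 0.0, 248.9], [0.0, 413.4, 193.2], [0.0, 0.0, 1.0]] [-0.084  0.     0.     0.     0.   ] [[0.001, -1.0, -0.011], [-0.996, 0.0, -0.087], [0.087, 0.011, -0.996]] [-0.014  0.572  1.057]
wrist [[305.3, 0.0, 252.6], [0.0, 305.3, 193.8], [0.0, 0.0, 1.0]] [-0.032  0.     0.     0.     0.   ] [[0.356, 0.934, -0.001], [0.895, -0.341, 0.288], [0.269, -0.103, -0.958]] [-0.575 -0.037  0.378]
0.15 [-2.96584862e-04  1.80917249e-01  9.83498048e-01 -6.70596716e-04]
```

View pics/top0.png

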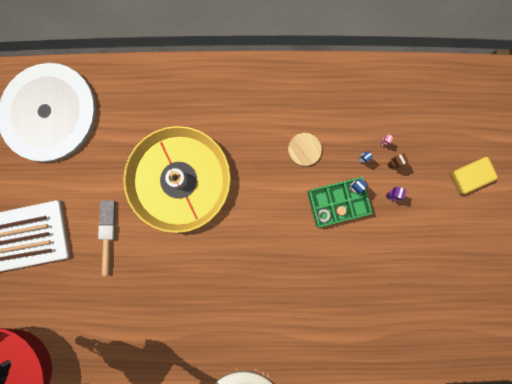

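View pics/scene0.png

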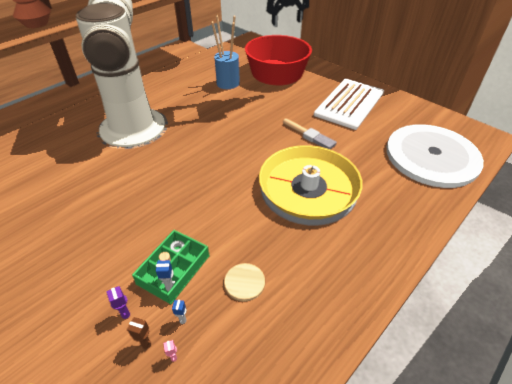

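View pics/wrist0.png

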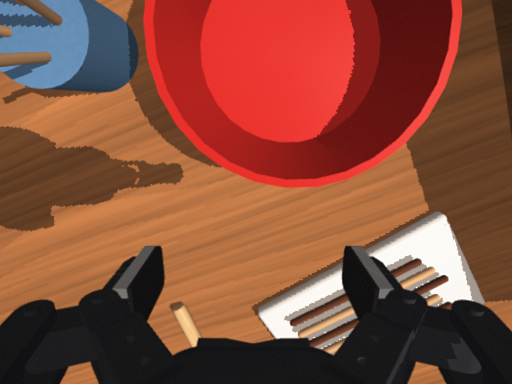

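Candidates for the bolt in the top view: blue in the bin (359,187), small blue on the table (366,158), purple (397,194), brown (398,162), pink (387,141). The blue one in the bin fits the description: it is in the bin, and it is the larger of the two blues. I'll check it in close crops.

```bash
python3 - <<'E'
import cv2,numpy as np
t=cv2.imread("pics/top0.png"); s=cv2.imread("pics/scene0.png")
a=cv2.resize(t[165:240,300:415],None,fx=6,fy=6,interpolation=cv2.INTER_CUBIC)
cv2.imwrite("pics/c_bin.png",a)
b=cv2.resize(t[120:240,115:240],None,fx=5,fy=5,interpolation=cv2.INTER_CUBIC)
cv2.imwrite("pics/c_pan.png",b)
c=cv2.resize(s[225:310,100:220],None,fx=6,fy=6,interpolation=cv2.INTER_CUBIC)
cv2.imwrite("pics/c_sbin.png",c)
E
```

```text
(no output)
```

View pics/c_bin.png

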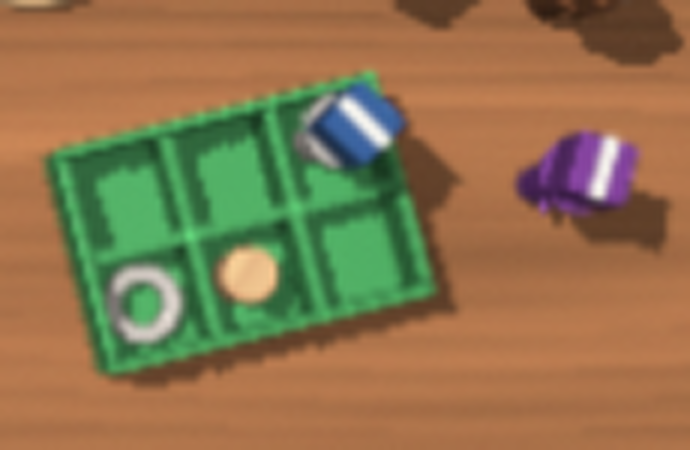

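View pics/c_pan.png

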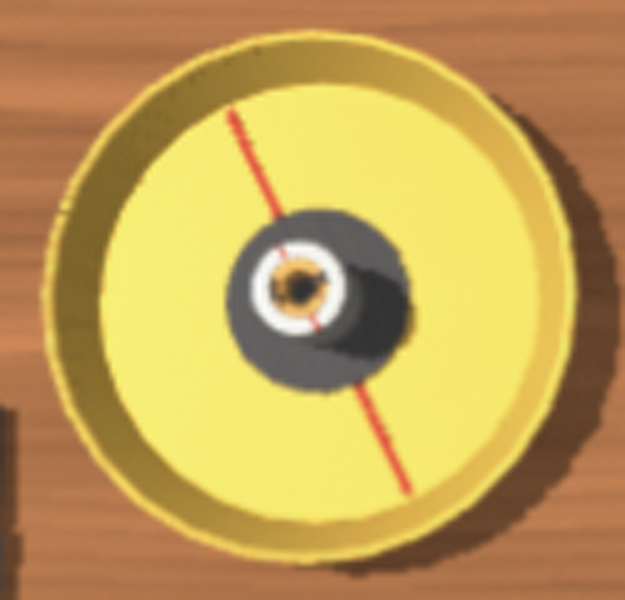

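View pics/c_sbin.png

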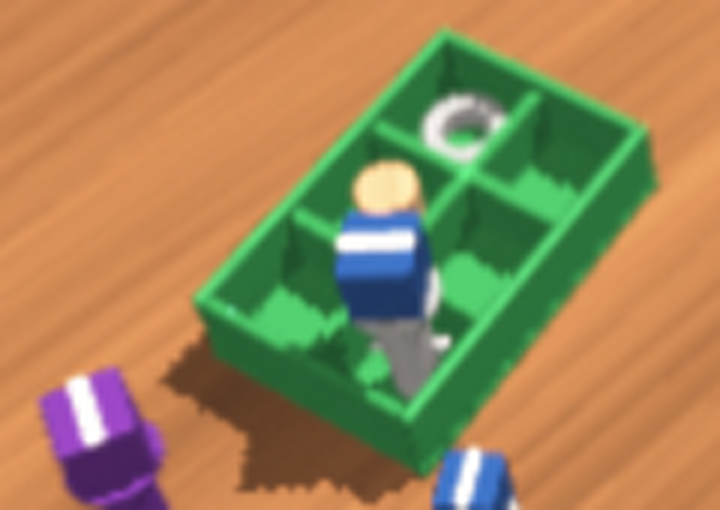

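The blue bolt stands in the bin's far-right cell: head top at about (360,184.5), stripe running upper-left to lower-right. The small blue one at (366,158) is outside the bin. The boss bore is at about (174.6,177.4), with the red marks from (161,142) to (197,218).

```bash
cat > h.py <<'E'
from cell import env
import cv2,numpy as np
from scipy.spatial.transform import Rotation as Ro
def ray(m,px):
    K=np.array(m["intrinsics"]);d=np.array(m["dist_coeffs"])
    u=cv2.undistortPoints(np.array([[px]],float),K,d)[0,0]
    R=np.array(m["R"]);t=np.array(m["t"])
    return -R.T@t, R.T@np.array([u[0],u[1],1.])
def atz(m,px,z):
    c,d=ray(m,px); return c+d*(z-c[2])/d[2]
def proj(m,X):
    p,_=cv2.projectPoints(np.array(X,float).reshape(-1,3),cv2.Rodrigues(np.array(m["R"]))[0],np.array(m["t"]),np.array(m["intrinsics"]),np.array(m["dist_coeffs"]))
    return p.reshape(-1,2)
def quat(yaw):  # tool down, tool y axis at angle: base Rz(yaw)*Rx(pi)
    q=(Ro.from_euler('z',yaw)*Ro.from_euler('x',np.pi)).as_quat()
    return [q[3],q[0],q[1],q[2]]
def save(im,name,box=None,f=1):
    if box: im=im[box[1]:box[3],box[0]:box[2]]
    cv2.imwrite(f"pics/{name}.png",cv2.resize(im,None,fx=f,fy=f,interpolation=cv2.INTER_CUBIC)[:,:,::-1])
def uc(x,y,f,ox,oy): return ((x+.5)/f-.5+ox,(y+.5)/f-.5+oy)
E
python3 - <<'E'
from h import *
T=env.camera_model("top");S=env.camera_model("scene");W=env.camera_model("wrist")
print("head top",atz(T,uc(362,116,6,300,165),.097), "scene",atz(S,uc(376,242,6,100,225),.097))
a=atz(T,uc(338,95,6,300,165),.097);b=atz(T,uc(384,143,6,300,165),.097);print("stripe ang",np.arctan2(*(b-a)[1::-1]),np.linalg.norm(b-a))
print("plug",atz(T,uc(249,274,6,300,165),.035))
print("boss",atz(T,uc(298,287,5,115,120),.066))
a=atz(T,uc(232,113,5,115,120),.01);b=atz(T,uc(409,492,5,115,120),.01);print("mark",np.arctan2(*(b-a)[1::-1]),np.linalg.norm(b-a),(a+b)/2)
c=[atz(T,uc(x,y,6,300,165),.04) for x,y in [(50,155),(373,75),(437,293),(103,372)]]
for i in c: print(i)
print(np.mean(c,0),np.linalg.norm(c[0]-c[1]),np.linalg.norm(c[1]-c[2]))
q=env.read_tcp_rot();Rt=Ro.from_quat([q[1],q[2],q[3],q[0]]).as_matrix();p=env.read_tool_pos()
R=np.array(W["R"]);t=np.array(W["t"])
print("cam in tool",Rt.T@(-R.T@t-p),"\n",Rt.T@R.T)
print(Rt)
E
```

```text
head top [ 0.58837902 -0.28715905  0.097     ] scene [ 0.58240112 -0.28803963  0.097     ]
stripe ang -2.3876535550932307 0.027080945825672435
plug [ 0.52660452 -0.25260815  0.035     ]
boss [0.60955128 0.17542729 0.066     ]
mark -2.691454789553608 0.22689010232064383 [0.60937708 0.17467865 0.01      ]
[ 0.57770431 -0.16640535  0.04      ]
[ 0.61251261 -0.30723974  0.04      ]
[ 0.51807047 -0.33291998  0.04      ]
[ 0.48451221 -0.18811819  0.04      ]
[ 0.5481999  -0.24867082  0.04      ] 0.1450721958315847 0.09787130536504432
cam in tool [ 0.07296108  0.00023767 -0.13097483] 
 [[-1.79513483e-04 -9.57592169e-01 -2.88127065e-01]
 [ 9.99999877e-01 -3.05296555e-04  3.91619333e-04]
 [-4.62975806e-04 -2.88126959e-01  9.57592106e-01]]
[[-9.34537722e-01  3.55863125e-01 -8.26026292e-04]
 [ 3.55863921e-01  9.34536998e-01 -1.21174649e-03]
 [ 3.40736239e-04 -1.42637576e-03 -9.99998925e-01]]
```

```bash
python3 - <<'E'
from h import *
import json
env.move_ptp([.609,.175,.19],quat(2.02)); print(env.read_clock(),env.read_joints(),env.read_tool_pos())
m=env.camera_model("wrist"); im=env.capture("wrist"); json.dump({k:np.array(v).tolist() for k,v in m.items()},open("m_boss.json","w")); save(im,"w_boss"); 
env.move_ptp([.587,-.287,.21],quat(2.325)); print(env.read_clock(),env.read_joints(),env.read_tool_pos())
m=env.camera_model("wrist"); im=env.capture("wrist"); json.dump({k:np.array(v).tolist() for k,v in m.items()},open("m_bin.json","w")); save(im,"w_bin")
E
```

```text
2.1167 [ 9.11230333e-02  3.47825846e-01  1.47580926e+00  3.17235583e-04
  1.31782120e+00 -3.59734132e-01] [0.60864634 0.17610603 0.19016783]
3.8583 [-6.37715013e-01  3.81290425e-01  1.39310574e+00  3.86169368e-04
  1.36744426e+00 -1.39317835e+00] [ 0.58740383 -0.28589669  0.20992837]
```

View pics/w_boss.png

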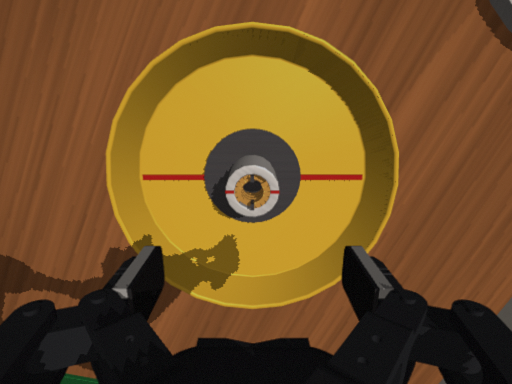

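View pics/w_bin.png

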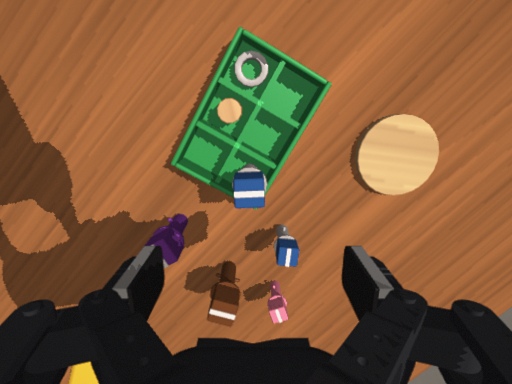

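```bash
python3 - <<'E'
from h import *
a=cv2.imread("pics/w_boss.png")[:,:,::-1];b=cv2.imread("pics/w_bin.png")[:,:,::-1]
save(a,"c_wboss",(200,140,304,230),7); save(b,"c_wbin",(210,150,310,225),7)
E
```

```text
(no output)
```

View pics/c_wboss.png

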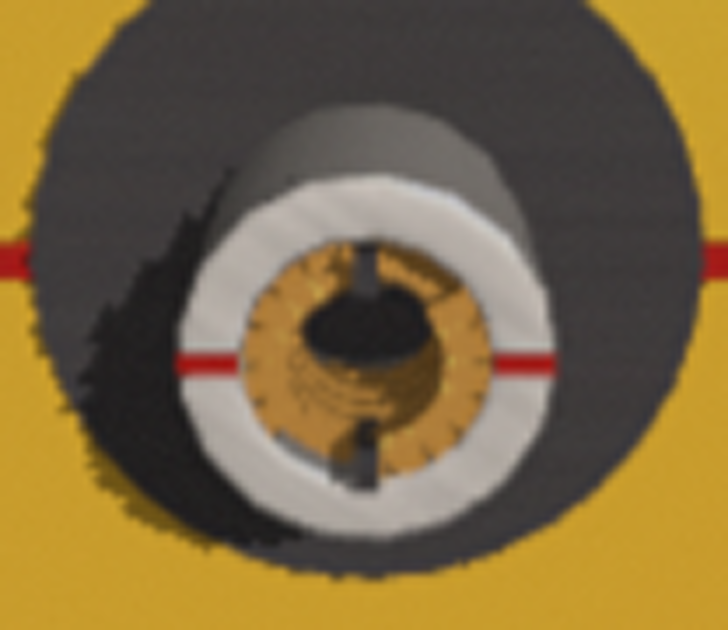

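View pics/c_wbin.png

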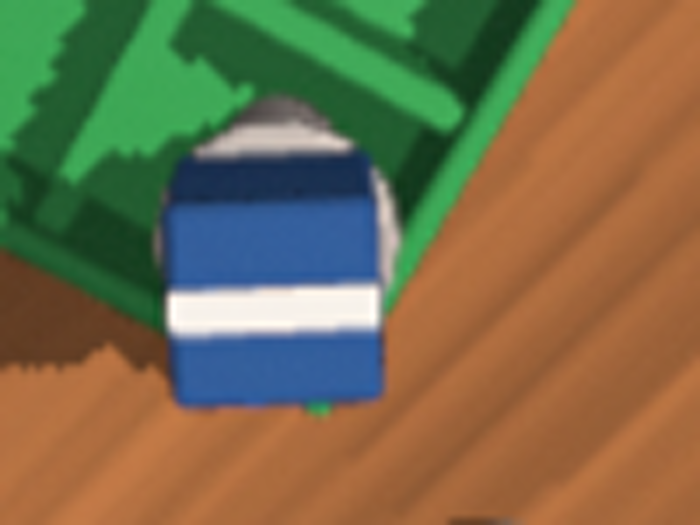

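The wrist crops agree with the top view. The boss bore centre is at about (367,361) in the crop, with the marks horizontal. An opening edge shows at about (455,285), roughly 0.7 rad CCW from the right mark, and steel stops at (365,265) and (355,460). The bolt head's top face is centred at (277,302) in the bin crop, stripe nearly horizontal.

```bash
python3 - <<'E'
from h import *
import json
A=json.load(open("m_boss.json"));B=json.load(open("m_bin.json"));T=env.camera_model("top");S=env.camera_model("scene")
u=lambda x,y:uc(x,y,7,200,140)
c=np.array(A["R"]);print("cam z",(-c.T@np.array(A["t"])))
for z in (.066,.070,.074):
  l,r,t,b=[atz(A,u(*p),z) for p in [(177,363),(554,363),(366,174),(366,538)]]
  print(z,"LR",np.linalg.norm(l-r),(l+r)/2,"TB",np.linalg.norm(t-b),(t+b)/2, "ang",np.arctan2(*(r-l)[1::-1]))
  l,r,t,b=[atz(A,u(*p),z) for p in [(243,363),(492,363),(367,238),(367,482)]]
  print("   inner LR",np.linalg.norm(l-r),(l+r)/2,"TB",np.linalg.norm(t-b),(t+b)/2)
l,r=[atz(A,p,.01) for p in [(143,177),(362,177)]];print("pan marks",np.arctan2(*(r-l)[1::-1]),(l+r)/2)
v=lambda x,y:uc(x,y,7,210,150)
P=[atz(B,v(*p),.097) for p in [(168,207),(375,197),(383,397),(180,405)]]
print("bolt top",np.mean(P,0),[np.linalg.norm(P[i]-P[i-1]) for i in range(4)])
for i,j in [(0,1),(3,2)]: print(np.arctan2(*(P[j]-P[i])[1::-1]))
l,r=[atz(B,v(*p),.097) for p in [(168,314),(381,308)]];print("stripe",np.arctan2(*(r-l)[1::-1]))
# triangulate head top: top,scene,wrist
def tri(rs):
  M=0;q=0
  for c,d in rs:
    d=d/np.linalg.norm(d);Pm=np.eye(3)-np.outer(d,d);M=M+Pm;q=q+Pm@c
  return np.linalg.solve(M,q)
rs=[ray(B,v(277,302)),ray(T,uc(362,116,6,300,165)),ray(S,uc(376,242,6,100,225))]
print("tri",tri(rs),tri(rs[:2]),tri(rs[::2]))
# small blue
print(atz(B,(289,258),.07), atz(B,(178,226),.05))
E
```

```text
cam z [0.57699753 0.24203608 0.32116655]
0.066 LR 0.04689298489642411 [0.60903222 0.17487585 0.066     ] TB 0.047098202021354035 [0.60895216 0.17517909 0.066     ] ang 0.4501543125674508
   inner LR 0.030967442566937994 [0.6092552  0.17498328 0.066     ] TB 0.03159131141259879 [0.60914632 0.17506315 0.066     ]
0.07 LR 0.04615788878817227 [0.60853004 0.17592866 0.07      ] TB 0.046359888922112784 [0.60845124 0.17622714 0.07      ] ang 0.45015431256745175
   inner LR 0.03048199582978217 [0.60874953 0.1760344  0.07      ] TB 0.031096084885107216 [0.60864235 0.17611302 0.07      ]
0.074 LR 0.045422792679920526 [0.60802786 0.17698146 0.074     ] TB 0.045621575822871505 [0.60795032 0.17727519 0.074     ] ang 0.4501543125674517
   inner LR 0.02999654909262635 [0.60824386 0.17708552 0.074     ] TB 0.030600858357615644 [0.60813839 0.17716289 0.074     ]
pan marks 0.4502207130822986 [0.60990975 0.17472037 0.01      ]
bolt top [ 0.58518476 -0.28714358  0.097     ] [np.float64(0.02463812024851292), np.float64(0.024336634019760023), np.float64(0.024834392253226093), np.float64(0.02453052147048827)]
0.804460811771519
0.7964244131698551
stripe 0.7842005309036321
tri [ 0.58576504 -0.28727417  0.09982081] [ 0.59150737 -0.2945854   0.06598902] [ 0.58426068 -0.28760829  0.09881868]
[ 0.66528272 -0.31528042  0.07      ] [ 0.5653895  -0.37380242  0.05      ]
```

```bash
python3 - <<'E'
from h import *
env.set_gripper(.055,60)
env.move_ptp([.5853,-.2872,.135],quat(2.366))
env.move_straight([.5853,-.2872,.0835],speed=.08)
print(env.read_tool_pos(),env.read_ft_force(),env.read_finger_gap())
env.set_gripper(.02,60)
print(env.read_clock(),env.read_tool_pos(),env.read_ft_force(),env.read_finger_gap())
env.move_straight([.5853,-.2872,.2],speed=.12)
print(env.read_clock(),env.read_tool_pos(),env.read_ft_force(),env.read_moment(),env.read_finger_gap())
save(env.capture("wrist"),"w_grip",(150,150,350,384),3) if 0 else save(env.capture("wrist"),"w_grip")
save(env.capture("scene"),"s_grip",(60,120,260,320),3)
E
```

```text
[ 0.58552389 -0.2873621   0.08375165] [ 0.84978029  0.29773381 -0.31692893] 0.05521051652788299
5.875 [ 0.58582583 -0.28768999  0.08447306] [-0.28770681 -0.20832756  4.38127285] 0.02484462904082044
7.0 [ 0.58473103 -0.28677024  0.19865251] [-1.17597953  0.46686435 -1.68911454] [ 0.07601816 -0.07097779  0.01043351] 0.02501993797866108
```

View pics/w_grip.png

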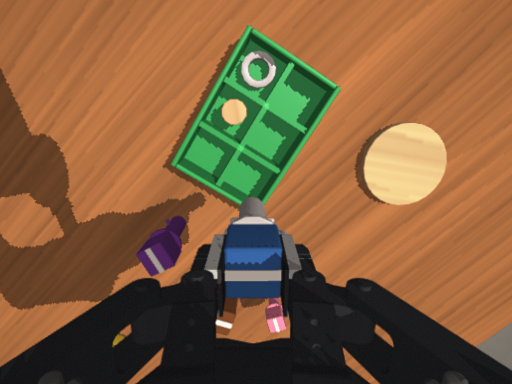

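View pics/s_grip.png

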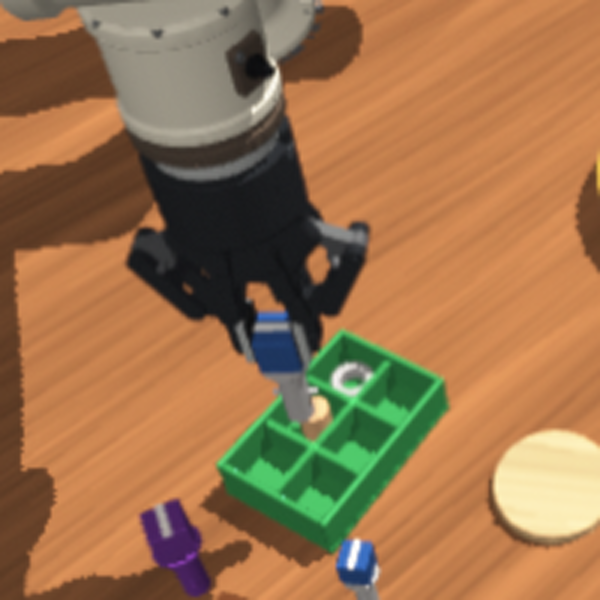

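The bolt is gripped, hanging upright between the pads. In the wrist view the head is at about (253,260), with the foot below it at (251,208). I'll measure the in-hand offset.

```bash
python3 - <<'E'
from h import *
b=cv2.imread("pics/w_grip.png")[:,:,::-1]
m=env.camera_model("wrist"); q=env.read_tcp_rot();Rt=Ro.from_quat([q[1],q[2],q[3],q[0]]).as_matrix();p=env.read_tool_pos()
h=.013
pts=[[sx*h,sy*h,-.0125] for sx,sy in [(1,1),(1,-1),(-1,-1),(-1,1)]]+[[0,0,-.0125],[0,0,.0795]]
X=[p+Rt@np.array(x) for x in pts]
px=proj(m,X); print(np.round(px,1).tolist())
print("foot ring",np.round(proj(m,[p+Rt@np.array([.005*np.cos(a),.005*np.sin(a),.0795]) for a in (0,np.pi/2,np.pi,-np.pi/2)]),1).tolist())
c=cv2.resize(b[185:310,200:310],None,fx=5,fy=5,interpolation=cv2.INTER_CUBIC)
c=c.copy()
for x,y in px: cv2.circle(c,(int((x-200+.5)*5),int((y-185+.5)*5)),3,(0,255,0),1)
cv2.imwrite("pics/c_grip.png",c[:,:,::-1])
E
```

```text
[[282.1, 248.4], [221.4, 248.4], [223.2, 300.1], [280.4, 300.0], [251.8, 275.0], [252.0, 206.6]]
foot ring [[252.0, 200.1], [258.9, 206.6], [252.0, 213.1], [245.1, 206.6]]
```

View pics/c_grip.png

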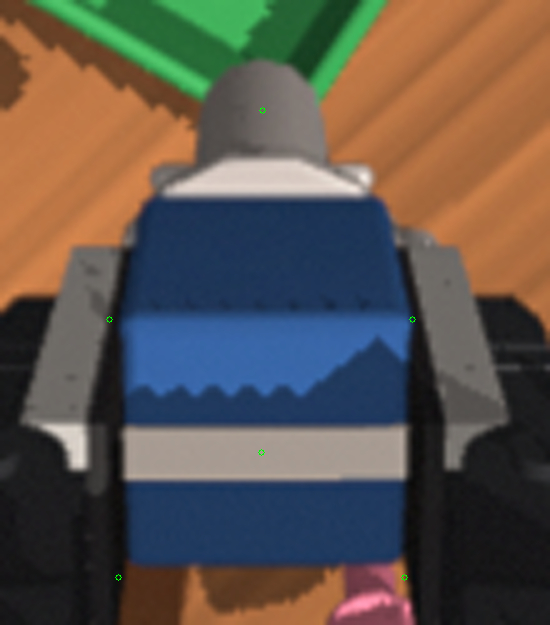

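```bash
python3 - <<'E'
from h import *
Y=.45+np.pi/2
env.move_ptp([.6091,.1750,.2],quat(Y)); 
env.move_straight([.6091,.1750,.155],speed=.06); env.sleep(.4)
p=env.read_tool_pos();q=env.read_tcp_rot();print(env.read_clock(),p,q,quat(Y),env.read_ft_force(),env.read_moment())
save(env.capture("wrist"),"w_pre",(170,130,330,310),4); save(env.capture("scene"),"s_pre",(250,100,370,220),5)
E
```

```text
10.0917 [0.60918321 0.17503769 0.15516879] [1.21491077e-04 5.31482473e-01 8.47069276e-01 8.83988140e-05] [np.float64(3.254642775631836e-17), np.float64(0.5315235017799165), np.float64(0.8470435449583541), np.float64(5.1866458303583776e-17)] [ 0.07935234 -0.18980915 -1.29023457] [-0.00383537  0.02517257 -0.0003785 ]
```

View pics/w_pre.png

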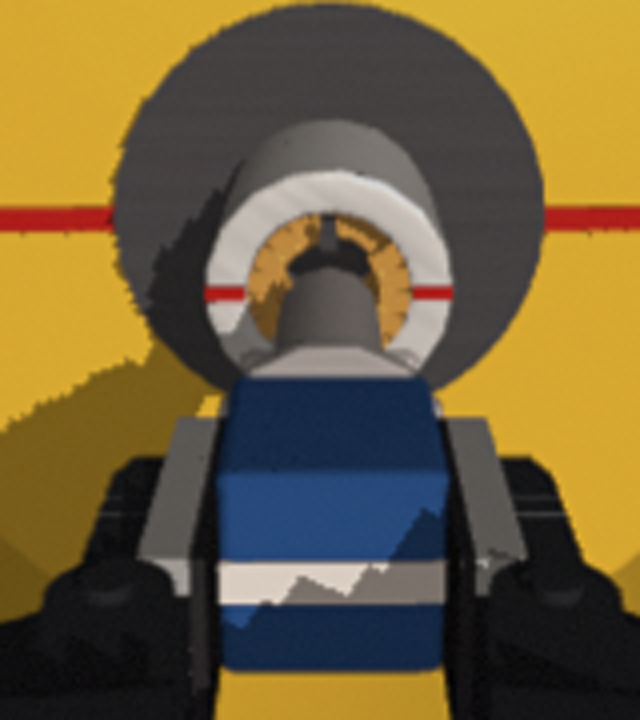

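View pics/s_pre.png

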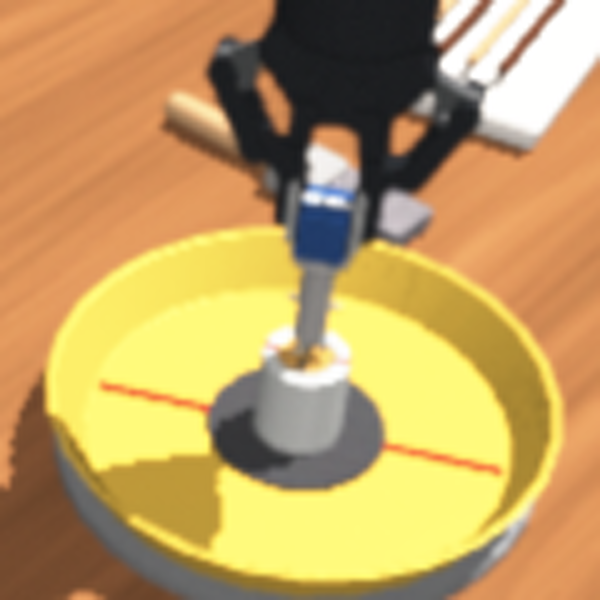

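The bolt foot sits over the bore: shank centre x≈329 in the crop, the same as the ring centre. I'll insert it with force checks.

```bash
python3 - <<'E'
from h import *
for z in [.148,.145,.142,.139,.136,.133,.130,.127,.125,.1235,.1225,.1215,.1207,.12,.1195]:
    env.move_straight([.6091,.1750,z],speed=.03); env.sleep(.1)
    f=env.read_ft_force();p=env.read_tool_pos()
    print(z,np.round(p*1000,2),np.round(f,2),np.round(env.read_moment(),3))
    if f[2]>8 or np.hypot(f[0],f[1])>15: break
print(env.read_clock())
E
```

```text
0.148 [609.12 175.   147.98] [ 0.19  0.18 -2.43] [-0.044 -0.032  0.024]
0.145 [609.09 174.99 144.98] [ 0.56  0.54 -1.97] [ 0.002 -0.093  0.003]
0.142 [609.06 175.02 141.91] [-0.29  0.19 -1.74] [ 0.016  0.021 -0.049]
0.139 [609.08 174.98 138.92] [ 0.53 -0.52 -1.51] [ 0.023 -0.01   0.022]
0.136 [609.05 175.02 135.92] [-0.85  0.34 -1.2 ] [ 0.024  0.014 -0.038]
0.133 [609.08 175.01 132.94] [ 0.44 -0.5  -1.45] [0.    0.003 0.01 ]
0.13 [609.06 174.98 129.92] [ 0.82  0.3  -2.37] [-0.029 -0.043 -0.043]
0.127 [609.04 175.   126.92] [-0.12  0.6  -1.71] [0.02  0.043 0.023]
0.125 [609.06 175.   124.95] [ 0.16  0.6  -2.2 ] [0.004 0.027 0.002]
0.1235 [609.09 174.99 123.46] [-1.02  0.3  -2.11] [-0.015  0.019  0.034]
0.1225 [609.09 175.   122.48] [-0.08  0.43 -2.48] [ 0.052 -0.002  0.015]
0.1215 [609.09 175.02 121.49] [-0.44 -0.67 -2.  ] [ 0.022  0.025 -0.03 ]
0.1207 [609.09 175.01 120.69] [-0.42  0.69 -1.73] [-0.032 -0.035  0.003]
0.12 [609.22 175.   120.31] [-0.65 -0.23  0.62] [-0.079  0.181 -0.016]
0.1195 [609.32 175.03 120.13] [-3.21  0.46  6.09] [-0.079  0.498  0.054]
15.575
```

Contact came at TCP z≈0.1203, where the lugs should meet the face. I'll hold, then turn back under light pressure, watching for the drop.

```bash
python3 - <<'E'
from h import *
Y=.45+np.pi/2
env.sleep(.35)
f=env.read_ft_force();print(np.round(env.read_tool_pos()*1000,2),np.round(f,2))
z=.1196; dropped=False
for i in range(1,26):
    a=[.3,.55,.7][i-1] if i<=3 else .7+.07*(i-3)
    if a>2.0: break
    env.move_straight([.6091,.1750,z],speed=.01 if 0 else .15,frame=quat(Y+a)); env.sleep(.12)
    f=env.read_ft_force();p=env.read_tool_pos()
    print(round(a,2),np.round(p*1000,2),np.round(f,2),np.round(env.read_moment(),3))
    if f[2]<1.0 and p[2]<.1199: dropped=True;break
    if abs(env.read_moment()[2])>1.5: print("torque");break
print(env.read_clock(),env.read_finger_gap(),env.read_joints()[5])
E
```

```text
[609.33 175.01 120.1 ] [-2.74 -0.97  5.51]
0.3 [609.61 174.86 120.1 ] [-0.32 -0.71  5.42] [-0.297  0.147  0.001]
0.55 [609.6  175.01 120.14] [-1.5  -1.22  5.11] [-0.181  0.189  0.026]
0.7 [609.2  175.1  119.91] [-1.47 -0.93  5.3 ] [-0.076  0.35   0.067]
0.77 [609.05 175.32 119.61] [-1.19  1.49  3.75] [0.16  0.189 0.062]
0.84 [608.68 175.05 118.94] [-0.07  0.57 -0.7 ] [ 0.168 -0.002  0.01 ]
18.1583 0.02475195505729904 -1.1985166296489618
```

```bash
python3 - <<'E'
from h import *
Y=.45+np.pi/2
def st(t): 
    f=env.read_ft_force();p=env.read_tool_pos();m=env.read_moment();print(t,np.round(p*1000,2),np.round(f,2),np.round(m,3)); return f,p,m
done=False;z=.1188
for a in [.92,1.0,1.07]:
    env.move_straight([.6091,.1750,z],speed=.15,frame=quat(Y+a)); env.sleep(.12); st(("rot",a))
for z in [.1175,.1165,.1155,.1145,.1135,.1125]:
    env.move_straight([.6091,.1750,z],speed=.03); env.sleep(.15); f,p,m=st(z)
    if f[2]>5: break
print(env.read_clock(),env.read_finger_gap())
E
```

```text
('rot', 0.92) [608.82 174.87 118.4 ] [-0.96 -0.37 -1.84] [-0.084 -0.019  0.029]
('rot', 1.0) [609.09 174.99 118.77] [-0.25  0.24 -1.75] [ 0.06   0.027 -0.079]
('rot', 1.07) [609.09 174.97 118.79] [ 0.91  0.09 -2.5 ] [-0.028  0.016  0.01 ]
0.1175 [609.08 175.01 117.46] [ 0.15  0.1  -2.74] [ 0.017 -0.005  0.012]
0.1165 [609.09 175.01 116.49] [ 0.68 -0.25 -2.05] [-0.002  0.053  0.003]
0.1155 [609.12 174.99 115.51] [ 0.96 -0.06 -1.69] [ 0.007 -0.004  0.037]
0.1145 [609.12 174.97 114.49] [-0.65  0.   -1.34] [ 0.023 -0.009  0.02 ]
0.1135 [609.38 175.04 113.91] [-0.51  0.97  1.11] [-0.067  0.128 -0.063]
0.1125 [609.53 175.03 113.72] [-2.23 -0.22  6.15] [-0.063  0.479  0.02 ]
21.6583 0.02516386402001591
```

It dropped 6.4 mm to TCP z≈113.9 and is resting on the bottom. Next is the forward turn, following the pitch with force feedback.

```bash
cat > turn.py <<'E'
from h import *
Y=.45+np.pi/2
def turn(a0,th0,th1,zb,step=.2,yoff=0.):
    """turn clockwise: bolt turned th (rad) since drop; yaw=Y+a0-th+yoff"""
    th=th0
    while th<th1-1e-6:
        th=min(th+step,th1)
        z=zb-.00239*th
        env.move_straight([.6091,.1750,z],speed=.15,frame=quat(Y+a0-th+yoff)); env.sleep(.06)
        f=env.read_ft_force();p=env.read_tool_pos();m=env.read_moment()
        print(round(th,2),np.round(p*1000,2),"dz",round((p[2]-z)*1000,2),np.round(f,1),np.round(m,2),round(env.read_finger_gap()*1000,1))
        e=f[2]+1.8   # external push up
        zb+=np.clip((e-1.5)*2e-5,-.0002,.0003) if abs(e)>2.5 else 0
        if abs(f[2])>30 or abs(m[2])>2: print("STOP");break
    print("th",th,"zb",zb,env.read_clock()); return th,zb
E
python3 - <<'E'
from turn import *
turn(1.07,0,1.0,.1139,.2)
E
```

```text
0.2 [609.21 175.04 113.41] dz -0.01 [-0.2  0.9  0.1] [ 0.02 -0.03  0.02] 25.0
0.4 [609.12 174.99 112.94] dz -0.0 [-0.2  0.  -0.2] [-0.02  0.04 -0.05] 25.2
0.6 [609.07 175.05 112.55] dz 0.08 [-1.   0.8  1.2] [0.1  0.22 0.02] 25.0
0.8 [609.16 174.95 111.97] dz -0.04 [0.2 0.7 0.8] [ 0.09 -0.02  0.04] 24.8
1.0 [609.14 174.95 111.54] dz -0.03 [0.9 1.2 0.3] [ 0.06 -0.02  0.05] 24.9
th 1.0 zb 0.1139530034593948 23.7
```

```bash
python3 - <<'E'
from turn import *
turn(1.07,1.0,4.0,.11395,.25)
print(env.read_joints()[5])
save(env.capture("wrist"),"w_t4",(150,130,350,310),4)
E
```

```text
1.25 [609.11 175.08 111.  ] dz 0.04 [-0.4  0.5  1.4] [0.12 0.03 0.02] 24.7
1.5 [609.14 174.9  110.38] dz -0.01 [-0.2  1.4  0.4] [ 0.08 -0.04  0.01] 24.8
1.75 [609.11 174.88 109.77] dz -0.03 [-0.   0.   0.3] [ 0.   -0.05 -0.01] 24.7
2.0 [609.06 174.9  109.18] dz -0.03 [-0.  -0.3  0.1] [-0.05 -0.   -0.  ] 24.6
2.25 [609.1  174.87 108.62] dz 0.01 [-0.3 -0.9  0.6] [-0.12  0.05  0.02] 25.0
2.5 [609.05 174.87 108.  ] dz -0.01 [-0.4 -0.5  0.7] [-0.27  0.04  0.01] 25.1
2.75 [609.   174.86 107.36] dz -0.07 [-1.1 -2.1  0.4] [-0.36  0.08  0.  ] 24.8
3.0 [609.02 174.86 106.74] dz -0.09 [-1.  -2.9 -0.6] [-0.46  0.07  0.  ] 24.9
3.25 [608.92 174.87 106.1 ] dz -0.14 [-0.2 -1.  -0.3] [-0.47  0.22  0.  ] 24.6
3.5 [608.83 174.92 105.53] dz -0.11 [-2.4 -2.7  0.7] [-0.57  0.46  0.02] 25.0
3.75 [608.88 174.97 104.94] dz -0.1 [-1.3 -2.7  0.8] [-0.56  0.52 -0.01] 25.2
4.0 [608.88 175.01 104.34] dz -0.13 [-3.8 -2.9  1.5] [-0.47  0.61  0.02] 24.8
th 4.0 zb 0.11406150795908751 29.2
2.5661059674338595
```

View pics/w_t4.png

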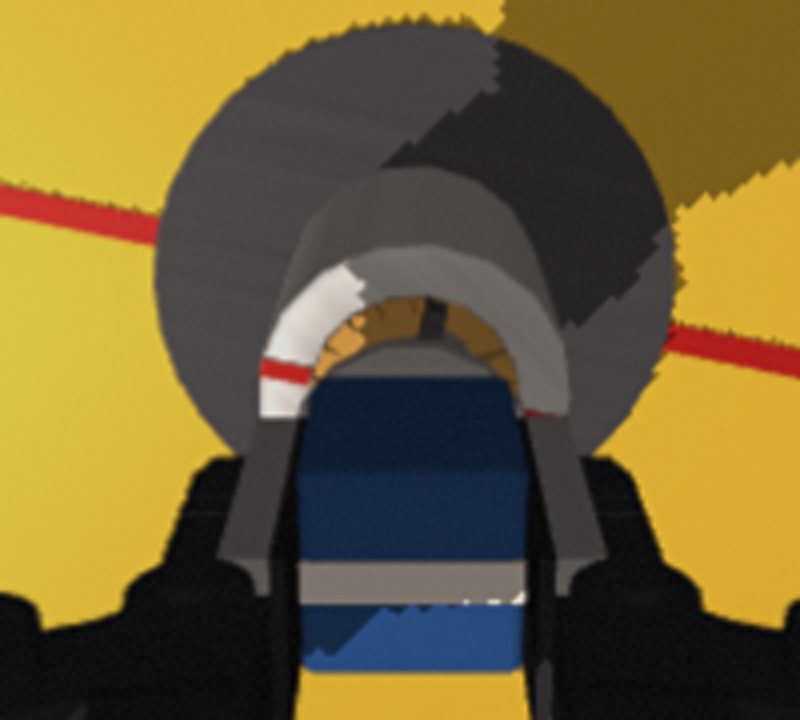

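The stripe is still aligned with the jaws and the bolt has followed. I'll regrip after a half turn back.

```bash
python3 - <<'E'
from turn import *
z=.1045
env.set_gripper(.055)
print(env.read_clock(),env.read_tool_pos(),env.read_ft_force())
for k in (1,2):
    env.move_ptp([.6091,.1750,z],quat(Y+1.07-4.0+k*np.pi/2))
env.sleep(.15)
print(env.read_clock(),env.read_tool_pos(),env.read_ft_force(),env.read_joints()[5])
save(env.capture("wrist"),"w_re",(150,130,350,310),4)
env.set_gripper(.02,60); env.sleep(.1)
print(env.read_clock(),env.read_tool_pos(),env.read_ft_force(),env.read_moment(),env.read_finger_gap())
E
```

```text
29.65 [0.60947901 0.17521236 0.10472116] [0.78725064 0.07414921 0.45515567]
32.6 [0.60911655 0.17498734 0.10450045] [ 0.3103492  -0.84419556  1.00737875] -0.5716975914989814
33.1167 [0.60916239 0.17497601 0.10467419] [-0.26717863 -0.64783945  2.97043297] [-0.01178342  0.01263378 -0.02229041] 0.02480284479648285
```

View pics/w_re.png

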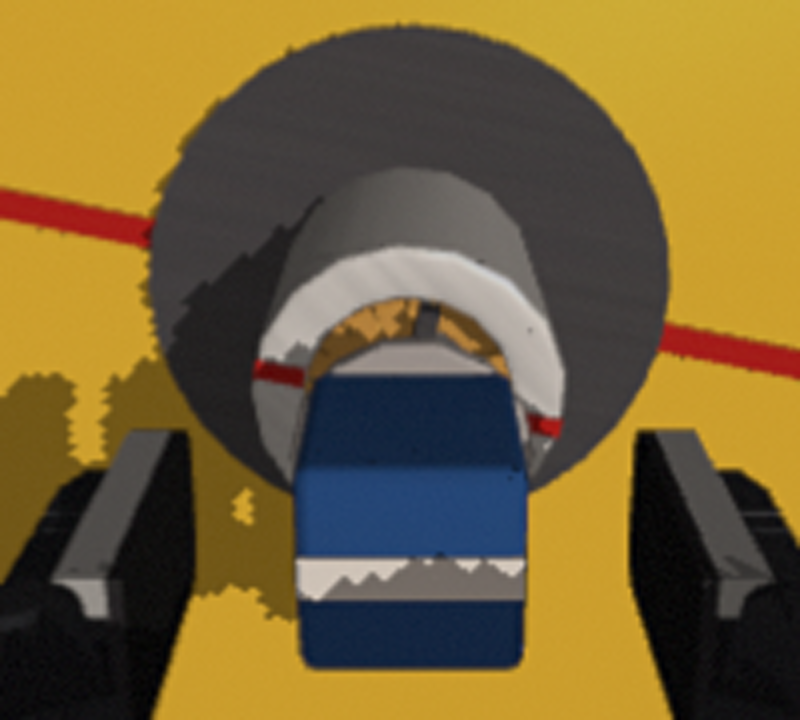

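The bolt stayed put and is regripped square: stripe horizontal at crop y≈580. I'll finish the full turn.

```bash
python3 - <<'E'
from turn import *
turn(1.07,4.0,6.28,.1141,.25,np.pi)
env.sleep(.4)
print(env.read_clock(),env.read_tool_pos(),env.read_ft_force(),env.read_moment(),env.read_finger_gap(),np.abs(env.read_qd()).max())
save(env.capture("wrist"),"w_end",(150,130,350,310),4);save(env.capture("scene"),"s_end",(250,100,370,220),5)
E
```

```text
4.25 [609.   174.99 103.99] dz 0.05 [-1.  -0.5  2.8] [-0.09  0.26 -0.04] 24.9
4.5 [609.11 175.   103.46] dz 0.05 [-0.1  0.3  1.4] [-0.12  0.19 -0.  ] 24.7
4.75 [609.02 175.01 102.87] dz 0.03 [-1.5 -0.7  1.8] [-0.07  0.35 -0.02] 24.4
5.0 [609.05 175.02 102.27] dz -0.01 [-1.9  0.1  1.9] [-0.04  0.32 -0.08] 24.9
5.25 [609.12 174.96 101.69] dz -0.04 [-1.4 -0.   1.2] [-0.01  0.15 -0.01] 24.5
5.5 [609.09 174.94 101.09] dz -0.07 [-0.6 -0.7  0.8] [0.04 0.19 0.01] 24.8
5.75 [609.09 174.97 100.56] dz -0.03 [-0.3  0.3  1.2] [0.03 0.2  0.05] 24.6
6.0 [609.08 174.99  99.96] dz -0.06 [-0.  -0.2  0.3] [-0.    0.09 -0.02] 24.9
6.25 [609.14 174.96  99.4 ] dz -0.03 [-0.3 -0.6 -1.4] [0.01 0.04 0.01] 24.7
6.28 [609.18 174.98  99.35] dz -0.01 [-0.4 -0.5 -0.5] [-0.1  -0.13  0.04] 24.9
th 6.28 zb 0.11436376912279837 37.55
37.95 [0.60914704 0.17497932 0.09936833] [ 0.02708968  0.01858593 -0.81738432] [-0.0146703 -0.1181364 -0.019328 ] 0.02501669745637801 0.002172110239997206
```

View pics/w_end.png

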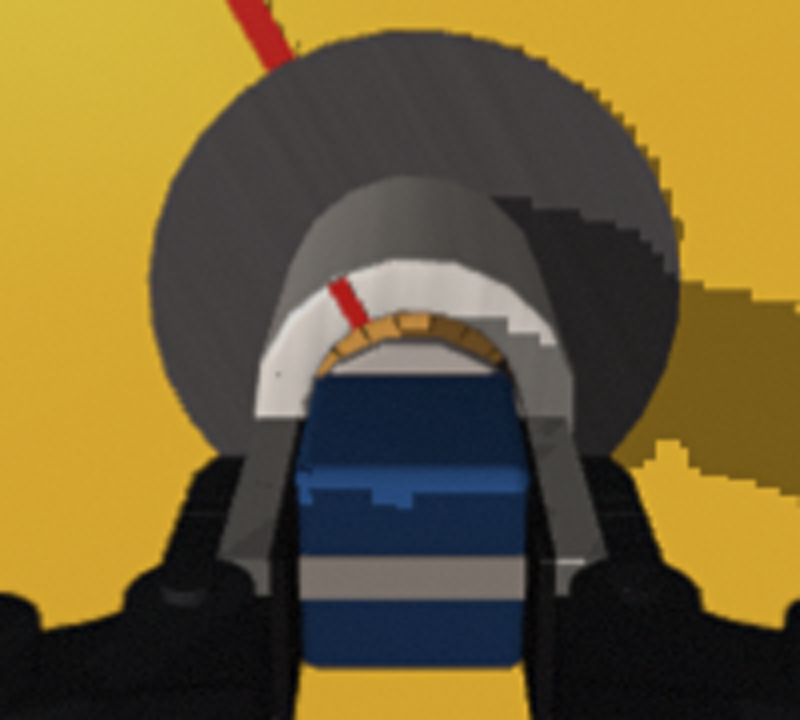

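View pics/s_end.png

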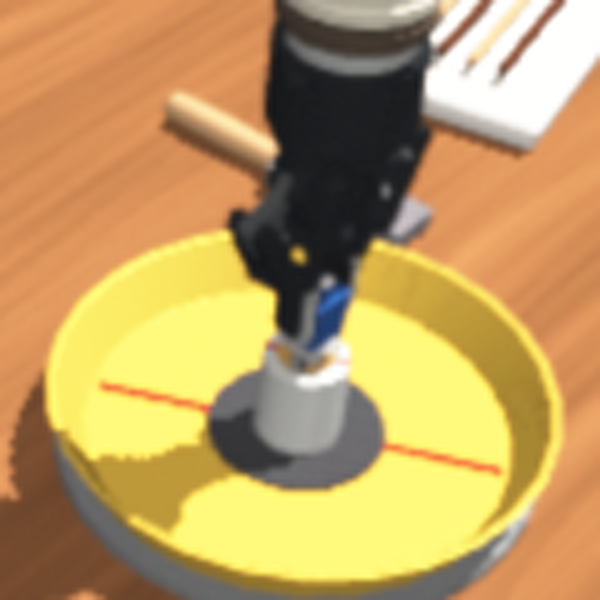

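The bolt is down 14.5 mm from the drop, so its head is about 31 mm above the mouth. It is gripped and still.

```bash
python3 - <<'E'
from h import *
print(env.read_finger_gap(),env.read_tool_pos(),env.read_clock()); print(env.hand_in())
E
```

```text
0.024958618938444792 [0.60913506 0.17496822 0.09937284] 38.05
the job is handed in; nothing more can be done
None
```

The bolt is started one turn in the boss and still gripped. I handed the job in at 38 s of the 72 s allowed; no verdict is reported.

**What I did:**
- **Pick and seat:** I took the larger blue bolt from the bin and stood it in the boss with its lugs along the red marks. It touched the face at the expected height and I held it there.
- **Back-turn:** I turned it counter-clockwise 1.07 rad until the push from the face vanished, then lowered it; it dropped about 6.4 mm.
- **Forward turn:** I turned it clockwise 6.28 rad along the thread, regripping once after 4.0 rad.

**Last checks:**
- **Height:** the tool came down 14.5 mm over the turn, against about 15 mm expected. I put the head at about 31 mm above the boss mouth, inside the 24.5 to 34.5 mm window. That figure comes from the tool height and the grip offset, not a direct view.
- **Grip:** the finger gap was steady at 25.0 mm with the grip set to 60 N. I did not measure the finger contact force itself.
- **Forces and rest:** the wrist force was under 1 N and the arm was at rest.
- **Disagreement:** in the pictures and by the finger gap, the head measured about 25 mm across, not the stated 26 mm. This had no effect on the work.
- **Other parts:** I steered clear of them. I did not take a final picture of the bin and bat to confirm they had not moved.

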